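Rock a dry-fitted tenon out of its mortise

ROBOT

A 7-joint arm with a two-finger parallel gripper is mounted at the origin on the work surface. World frame = base frame: x ahead of the robot, y to its left, z up, the work surface at z = 0. Lengths are in mm, angles in degrees, forces in N, time in s.
With the tool pointing down it reaches from about 425 to 875 mm from the base axis. Payload 4.7 kg.
Tool frame: the origin (TCP) lies at the very end of the fingers, on their centre line; the grasp point (between the pads) lies 19 mm behind it (r.grip_point_offset is the distance from the TCP to the grasp point, in mm); x points along the fingers, y is the direction in which the jaws open and shut, and the axes are right-handed (so a half turn about x gives the same grasp; the last joint's range is limited). The gripper opens to 85 mm and grips with 20 to 120 N. Pads are 22 mm wide; open, the fingers measure 114 mm over their backs; the gripper's body (76 mm by 85 mm) begins 54 mm behind the grasp point. The pads swing forward as they close: fully open they stand 13 mm farther back than shut.
Start: joints at [-67.718, 18.392, -4.016, 83.108, 1.295, 78.541, -3.26], TCP at [237.984, 604.887, 231.349] pointing down, gripper open.
Joint ranges: [-163.93, 163.93], [-17.29, 119.83], [-79.2, 71.16], [3.27, 140.29], [-89.18, 269.18], [5.43, 117.66], [-154.24, 154.24]. Speed limits (degrees/s): [147.25, 147.25, 180, 180, 180, 180, 180].

INTERFACE

Orientations are given as a 3x3 rotation matrix whose columns are the frame's x, y, z axes.
In Python, from station import r gives the robot as it stands.
- The arm moves only by the tool move_arm, never from a script. Its argument "increments" is text: rows parted by semicolons, each of 7 numbers parted by spaces: the shift along the tool's x, y, z in mm, then the turn, a rotation vector about the tool's x, y, z in rad, then the opening, from 0 (shut) to 1 (fully open). A call has 1 to 8 rows; each row shifts and turns the pose as measured when the row begins, along the tool's axes as they then stand; what a row does not reach is not made up. A row lasts 1/8 s, in which the tool goes at most 62.5 mm and 10.7 degrees, less where a joint would pass 70% of its speed; a pose out of reach is approached as far as the arm can. A call is refused whole if a number of a shift passes 62.5 or a number of a turn 0.188, either way. A call with a gripper value outside its range is refused whole. The fingers move at their own pace and stop on an object; the grip force is fixed at half the most. Time passes only in rows, so rows that do not move let the fingers close. It gives the time, the measured TCP pose, the force and the opening at its end, in the units of the state.
- r.read_state(): the state, without advancing time (a new reading comes with each control period).
- r.camera(name): name is "side" or "top" or "wrist"; returns (picture, depth): 480x640x3 uint8, red, green, blue; 480x640 float32, mm along the optical axis (not along the pixel's ray), 0 where there is no reading.
- r.get_calibration(name): a dict with "fx", "fy", "cx", "cy" (pixels), "rvec" (rotation vector, rad) and "tvec" (3), from world to camera coordinates, as OpenCV has them. Camera axes: x right, y down, z forward; pixel columns grow to the right and rows downward; lengths in mm; the calibration is good to about 2 mm. The wrist camera is an equidistant fisheye: a pixel r from the principal point sees the ray r / f radians off the axis. A picture is of the moment at which its call begins: read the wrist's pose just before it. get_calibration takes no time and is no camera call; for the wrist camera it gives the pose at the moment of the call.
- r.job_done(): hands the job in, once; it reports no verdict.
The state is a dict: "clock": time; "qpos": joint angles; "joint_vel": joint speeds; "effort": joint torques, N m; "tool_pos": TCP position; "orientation": TCP orientation; "wrist_force": force on the tool from outside, world axes, zero at the start; "moment": the same for the moment, N m; "opening": opening from 0.0 (shut) to 1.0 (fully open).
Only numpy, scipy, OpenCV 4.12 (cv2) and the standard library are available. Lean on these libraries where they do the work, as an engineer would, in place of code of your own. Each camera call takes 0.05 s, during which the arm holds its last target.

TASK

The upright standing in this small trestle foot is only dry-fitted, but so tight that a straight pull brings the loose foot up with it. Grip the upright, rock it to and fro along the length of the foot several times to work its tenon free while the foot stays lying where it is on the bench, then lift it until the tenon is just clear of the mortise (about 2 cm above it) and finish still holding it there, steady and upright over the mortise, ready for the glue brush. Leave the mallet, glue bottle, try square and bowl where they are.

Things in the scene. Friction and masses are not known exactly. Their poses are not given: they have to be found in the camera images.
- foot: Oak trestle foot lying loose on the bench, about 1.3 kg: a beam 400 mm long, 80 mm wide, 55 mm high, the upper corners of its ends bevelled. Origin: centre of its underside. Its y axis runs along its length, x across its width, z up. The upright is rocked in the plane of y and z: leaning towards one end of the foot, then the other.
- mortise (a point): Centre of the mouth of the mortise, in the middle of the foot's top face, 55 mm above the bench. The mortise is 54 mm long (along the foot's y), 16 mm wide, 34 mm deep; low down it narrows to 14 mm and nips the last 11 mm of the tenon: about 35 N of friction against a straight pull, more than the foot weighs. Rocking breaks this grip; once 11 mm up, the tenon slides freely.
- upright_center (a point): Centre of the upright, half-way up its length of 180 mm. It is an oak board standing in the foot, about 0.22 kg: a shank 28 mm thick (along the foot's x: grip across this, within 30 mm of the top), 64 mm wide (along the foot's y), 150 mm high; below it the tenon. At the start its shoulders rest on the foot's top face, the top of the shank is 205 mm above the bench, and its axes are the foot's.
- upright_top (a point): Centre of the upright's top end, 180 mm above the end of the tenon. Seated, the upright can lean about 0.1 rad towards either end of the foot, more as it rises. Leaning, it rides up on the edge of its shoulder, 32 mm from its middle, so let it rise a little with each lean.
- tenon_end (a point): Centre of the lower end of the upright's tenon (14 mm thick, 48 mm wide along the foot's y, 30 mm long); at the start 30 mm below the mouth of the mortise, with 3 mm of play at each end of it.
- mallet_mid (a point): Bystander: joiner's wooden mallet lying down, head 75 x 110 x 60 mm, 310 mm long over all; point near its head, 30 mm up.
- glue_mid (a point): Bystander: white plastic glue bottle standing, 60 mm across, 164 mm high; point on its axis 80 mm up.
- square_mid (a point): Bystander: try square lying flat, dark wooden stock 110 mm, steel blade 150 mm, 16 mm high; point near its inner corner.
- bowl_mid (a point): Bystander: small white bowl, 90 mm across, 42 mm high; point on its axis 20 mm up.
There are look-alikes about, which are no part of the job. What is shaped like the part that bears upright_center but pink or purple is not meant.

How it is judged:
By the outcome, as a careful person would: the job done as asked, in the order asked, and still so for the second after the job is handed in, while the arm keeps its last pose, push and grip.
It also fails if it takes over 45 s, if anything falls off the work surface, if the arm or the gripper's body presses on something with over 40 N, if the wrist force passes 120 N, or if a joint passes its speed limit or range.

## Working session

There is one attempt and no reset: what is moved stays moved. The work goes in short steps, Python scripts to look and compute and a tool call to move; the robot and the scene stay as the last step left them, time stands still between calls to the robot, and variables do not carry over. Pictures are saved under pics/ and viewed, and the job is handed in when it is done.

Besides the shell and the picture viewer there is one more tool, called after "Emit:" by a JSON object that holds its "name" and its "arguments", one argument or row to a line. move_arm: Moves the arm, as the interface text tells. Its arguments: {"type":"object","properties":{"increments":{"type":"string"}},"required":["increments"]}

```bash
mkdir -p pics; ls; cat > h.py <<'E'
import numpy as np, cv2
from station import r
def save(n,img): cv2.imwrite('pics/'+n+'.png',img[:,:,::-1])
def crop(n,img,x0,y0,x1,y1,s): save(n,cv2.resize(img[y0:y1,x0:x1],None,fx=s,fy=s,interpolation=cv2.INTER_CUBIC))
def cal(name):
    c=r.get_calibration(name); R=cv2.Rodrigues(np.array(c['rvec'],float))[0]; return c,R,np.array(c['tvec'],float).ravel()
def ray(c,R,t,u,v):
    d=R.T@np.array([(u-c['cx'])/c['fx'],(v-c['cy'])/c['fy'],1]); o=-R.T@t; return o,d
def atz(name,u,v,z):
    o,d=ray(*cal(name),u,v); return o+d*(z-o[2])/d[2]
def bydepth(name,dep,u,v):
    o,d=ray(*cal(name),u,v); return o+d*dep[v,u]
def tri(a,b):
    A=[];B=[]
    M=np.zeros((3,3));y=np.zeros(3)
    for n,u,v in (a,b):
        o,d=ray(*cal(n),u,v); d=d/np.linalg.norm(d);P=np.eye(3)-np.outer(d,d);M+=P;y+=P@o
    return np.linalg.solve(M,y)
E
python3 - <<'E'
from h import *
for n in('side','top','wrist'):
    p,d=r.camera(n); save(n+'0',p); np.save(n+'0.npy',d); c,R,t=cal(n); print(n,-R.T@t,R[2],c['fx'])
s=r.read_state(); print(s)
E
```

```text
pics
side [ 297.01273027 -816.01060796  850.8138577 ] [ 0.25264461  0.73101791 -0.63386396] 462.456759925892
top [ 488.50368132   26.10031226 1419.94814413] [ 0.05505622 -0.02483023 -0.99817447] 611.5830789397138
wrist [175.21692066 630.08134974 373.05023046] [ 0.24431472 -0.09857229 -0.96467291] 371.64829954431775
{'clock': 0.15, 'qpos': array([-67.71842605,  18.42882949,  -4.01563452,  83.15844645,
         1.29585321,  78.53968358,  -3.260821  ]), 'joint_vel': array([-0.06032264, -0.16376625, -0.0224349 , -0.17848608, -0.04173393,
        0.05078213, -0.00239715]), 'effort': array([ 1.76049448e-04, -4.94097769e+01, -3.82789560e-01, -3.14684379e+01,
        1.29969590e-02,  8.33755767e-03, -2.58816550e-05]), 'tool_pos': array([237.85062123, 604.49526508, 230.48363729]), 'orientation': array([[-4.27963995e-04,  3.66058249e-01,  9.30591841e-01],
       [-1.36389127e-03,  9.30590847e-01, -3.66058485e-01],
       [-9.99998978e-01, -1.42588594e-03,  1.01004273e-04]]), 'wrist_force': array([ 0.76709979, -0.56505793, -0.52292381]), 'moment': array([-0.00666297,  0.04419828, -0.00776187]), 'opening': 0.9975102772266843}
```

View pics/side0.png

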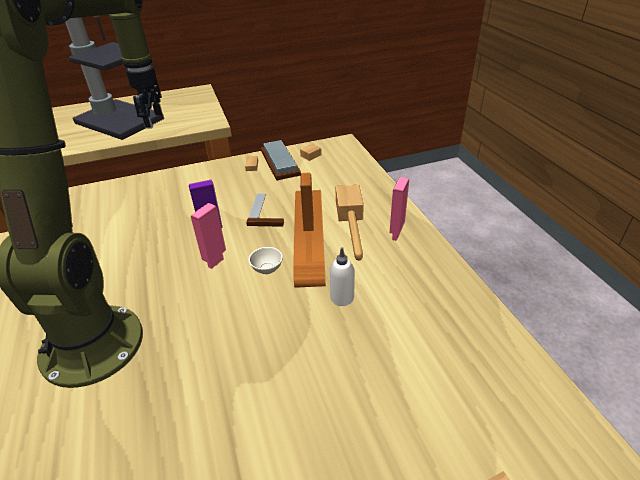

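View pics/top0.png

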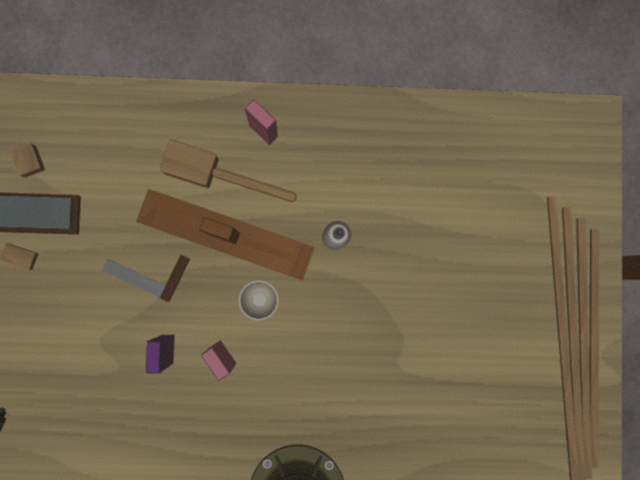

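Candidates, by side-view pixel: pink (209,235), purple (203,203), pink (399,208), and oak-brown (307,203), which stands in the foot. The oak one fits the description, because it is the only one in the foot and it is neither pink nor purple. I'll confirm it in enlarged crops.

```bash
python3 - <<'E'
from h import *
s=cv2.imread('pics/side0.png')[:,:,::-1];t=cv2.imread('pics/top0.png')[:,:,::-1]
crop('sc',s,270,160,370,300,4); crop('tc',t,130,180,320,290,4)
E
```

```text
(no output)
```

View pics/sc.png

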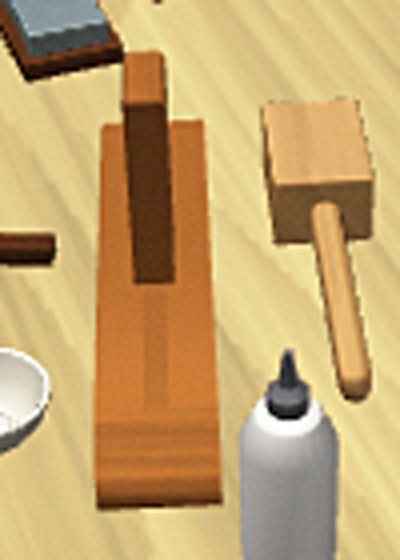

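View pics/tc.png

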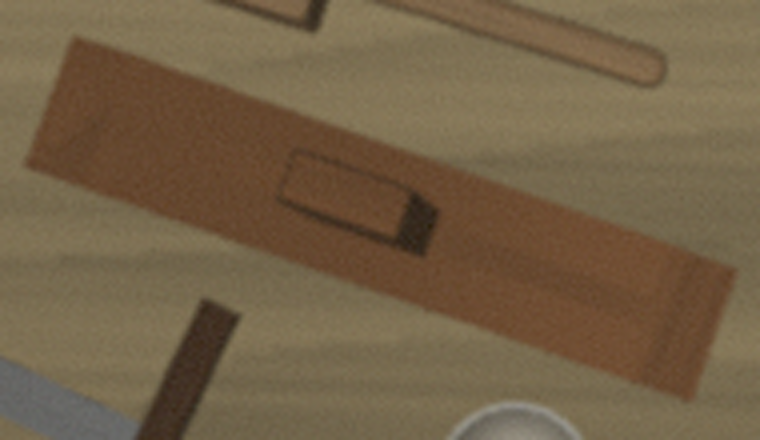

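The oak upright stands in the foot. In the top crop its top face has corners (291,150), (412,192), (396,243), (277,200). In the side crop the corners are (124,53), (162,53), (166,104), (124,106).

```bash
python3 - <<'E'
from h import *
f=lambda p,o:[( o[0]+(x+.5)/4-.5,o[1]+(y+.5)/4-.5) for x,y in p]
T=f([(291,150),(412,192),(396,243),(277,200)],(130,180))
S=f([(162,53),(166,104),(124,106),(124,53)],(270,160))
# top order: far-left, far-right, near-right, near-left ; world: top image left=+y, up=+x
P=[]
for a,b in zip(T,S):
    p=tri(('top',*a),('side',*b)); P.append(p); print(p.round(1), atz('top',*a,205).round(1), atz('side',*b,205).round(1))
print('c',np.mean(P,0))
# foot outline by top at z=55 (ends bevelled)
F=f([(75,38),(736,268),(690,401),(25,166)],(130,180))
for a in F: print('foot',atz('top',*a,45).round(1))
Q=np.array([atz('top',*a,45) for a in F]);print(Q.mean(0))
d=Q[0]+Q[3]-Q[1]-Q[2]; print('ang y axis',np.degrees(np.arctan2(d[1],d[0])),np.linalg.norm(d)/2)
Tq=np.array([atz('top',*a,205) for a in T]); d=Tq[0]+Tq[3]-Tq[1]-Tq[2];print(Tq.mean(0),np.degrees(np.arctan2(d[1],d[0])),np.linalg.norm(d)/2)
D=np.load('top0.npy');print([bydepth('top',D,u,v).round(1) for u,v in((215,227),(220,229),(206,223),(265,248))])
D=np.load('side0.npy');print([bydepth('side',D,u,v).round(1) for u,v in((306,180),(306,200))])
print(bydepth('top',np.load('top0.npy'),336,235))
E
```

```text
[604.2 208.3 201.1] [603.7 207.8 205. ] [602.5 202.1 205. ]
[585.9 147.2 201.7] [584.7 147.1 205. ] [585.3 142.2 205. ]
[560.  154.2 202.3] [559.1 154.1 205. ] [559.6 150.  205. ]
[579.1 213.8 203.7] [578.6 213.7 205. ] [578.9 211.6 205. ]
c [582.29319797 180.87947045 202.17981341]
foot [678. 355.  45.]
foot [560.4 -20.3  45. ]
foot [484.8   3.3  45. ]
foot [605.  379.6  45. ]
[582.06673175 179.37260341  45.        ]
ang y axis 72.44028467063944 394.1833717289527
[581.52629763 180.66481553 205.        ] 72.2637018553955 63.111574161804626
[array([584.7, 181.8, 206.6]), array([581.3, 172.2, 203. ]), array([592. , 199.8, 207.5]), array([553.2,  88.2,  58.6])]
[array([580. , 167.8, 208.1]), array([571.5, 149.5, 159.3])]
[581.45450187 -63.55118335 138.12604414]
```

Emit:
{"name": "move_arm", "arguments": {
  "increments": "-30 -10 20 0 0 0 1; -30 -20 40 0 0 0 1; -5 -27 48 0 0 0 1; -5 -27 48 0 0 0 1; 0 -27 48 0 0 0 1; 0 -27 48 0 0 0 1; 0 -27 48 0 0 0 1; 0 -27 48 0 0 0 1"
}}

```text
clock: 1.15
tool_pos: [494.8, 294.3, 299.4]
orientation: [[-0.004, 0.354, 0.935], [-0.004, 0.935, -0.354], [-1.0, -0.005, -0.002]]
wrist_force: [0.3, 0.4, 0.2]
opening: 1.002
```

Emit:
{"name": "move_arm", "arguments": {
  "increments": "0 -27 45 0 0 0 1; 0 -27 45 0 0 0 1; 0 -18 28 0 0 0 1; 0 0 0 0.186 0 0 1; 0 0 0 0.186 0 0 1; 0 0 0 0.186 0 0 1; 0 0 0 0.186 0 0 1; 0 0 0 0.186 0 0 1"
}}

```text
clock: 2.15
tool_pos: [584.0, 172.5, 296.4]
orientation: [[-0.007, 0.965, 0.262], [-0.008, 0.262, -0.965], [-1.0, -0.009, 0.006]]
wrist_force: [-0.2, 0.1, -0.2]
opening: 1.0
```

Emit:
{"name": "move_arm", "arguments": {
  "increments": "0 0 0 0.186 0 0 1; 0 0 0 0.186 0 0 1; 0 0 0 0.186 0 0 1;0 0 0 0 0 0 1"
}}

```text
clock: 2.65
tool_pos: [583.1, 172.5, 294.8]
orientation: [[-0.01, 0.957, -0.291], [-0.01, -0.292, -0.957], [-1.0, -0.007, 0.012]]
wrist_force: [0.6, -0.1, -0.1]
opening: 0.998
```

```bash
cat >> h.py <<'E'
YF=np.array([np.cos(np.radians(72.3)),np.sin(np.radians(72.3)),0]); XF=np.array([YF[1],-YF[0],0]); ZF=np.array([0,0,1.])
RT=np.stack([-ZF,XF,-YF],1) if np.linalg.det(np.stack([-ZF,XF,-YF],1))>0 else np.stack([-ZF,XF,YF],1)
def goto(p,lean=0.):
    "world TCP target; lean rad about XF"
    s=r.read_state();R=np.array(s['orientation']);t=cv2.Rodrigues(XF*lean)[0]@RT
    print('shift',(R.T@(np.array(p)-s['tool_pos'])).round(1),'turn',cv2.Rodrigues(R.T@t)[0].ravel().round(4))
E
python3 - <<'E'
from h import *
print(RT)
goto((582,180,300)); s=r.read_state(); print(s['tool_pos'],s['qpos'])
p,d=r.camera('wrist'); save('w1',p)
E
```

```text
[[-0.          0.95266148 -0.30403306]
 [-0.         -0.30403306 -0.95266148]
 [-1.          0.         -0.        ]]
shift [-5.3 -3.3 -6.8] turn [0.0131 0.0122 0.0069]
[583.13218803 172.5163008  294.77341632] [-40.2142896   12.99433421  25.41326867  84.03413364  -5.18174154
  84.92533346 -31.79589716]
```

View pics/w1.png

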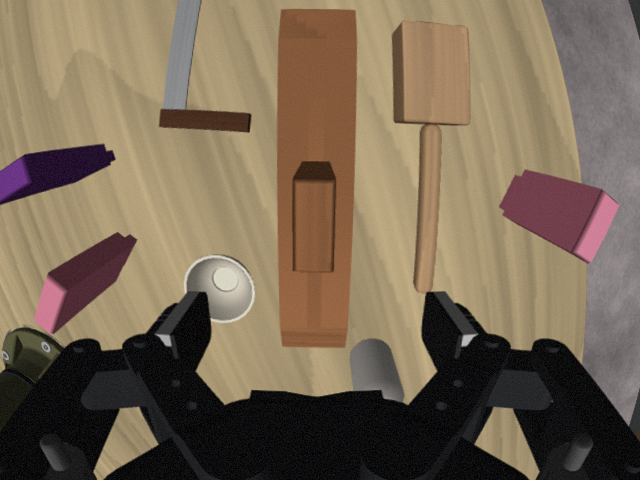

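The wrist view shows the upright's top face at (293,179), (335,179), (333,272), (294,271), squared to the jaws and between the fingers. I'll use it as a second measurement.

```bash
cat >> h.py <<'E'
def wray(c,R,t,u,v):
    a=np.array([(u-c['cx'])/c['fx'],(v-c['cy'])/c['fy']]);th=np.linalg.norm(a);k=np.sin(th)/max(th,1e-9)
    return -R.T@t, R.T@np.array([a[0]*k,a[1]*k,np.cos(th)])
def watz(C,u,v,z):
    o,d=wray(*C,u,v); return o+d*(z-o[2])/d[2]
E
python3 - <<'E'
from h import *
C=cal('wrist')
for z in(200,204):
    P=np.array([watz(C,*p,z) for p in((335,179),(333,272),(294,271),(293,179))]);print(P.round(1),P.mean(0));d=P[0]+P[3]-P[1]-P[2];print(np.degrees(np.arctan2(d[1],d[0])),np.linalg.norm(d)/2,np.linalg.norm(P[0]-P[3]))
P=np.array([watz(C,*p,50) for p in((281,10),(355,10),(346,346),(282,346))]);print(P,P.mean(0));d=P[0]+P[1]-P[2]-P[3];print(np.degrees(np.arctan2(d[1],d[0])))
E
```

```text
[[604.7 207.2 200. ]
 [585.7 146.6 200. ]
 [560.4 154.9 200. ]
 [578.9 215.  200. ]] [582.43072663 180.9155132  200.        ]
72.74926607276261 63.18861852361089 26.869054786463195
[[604.6 207.7 204. ]
 [586.  148.1 204. ]
 [561.1 156.3 204. ]
 [579.4 215.4 204. ]] [582.78864784 181.89485191 204.        ]
72.74926607276261 62.11999271348135 26.414653881530057
[[604.32393581 377.16710716  50.        ]
 [677.64137665 354.89308653  50.        ]
 [562.88153386 -11.0401481   50.        ]
 [487.66702357  11.21866281  50.        ]] [583.12846748 183.0596771   50.        ]
72.4533468296572
```

```bash
sed -i 's/72\.3/72.5/g' h.py; python3 - <<'E'
from h import *
goto((582.3,180.8,172))
E
```

```text
shift [122.7  -2.3  -9.2] turn [0.011  0.0122 0.007 ]
```

Emit:
{"name": "move_arm", "arguments": {
  "increments": "0 -2 -9 0.01 0.012 0.007 1; 30 0 0 0 0 0 1; 30 0 0 0 0 0 1; 0 0 0 0 0 0 1"
}}

```text
clock: 3.2
tool_pos: [584.0, 184.6, 233.8]
orientation: [[0.002, 0.956, -0.292], [0.003, -0.292, -0.956], [-1.0, 0.001, -0.004]]
wrist_force: [0.6, 0.4, 0.3]
opening: 0.996
```

```bash
python3 - <<'E'
from h import *
goto((582.3,180.8,172)); print(r.read_state()['wrist_force'])
E
```

```text
shift [61.8 -0.6  4.3] turn [ 0.0091 -0.0036 -0.0014]
[0.55648962 0.44272801 0.32850348]
```

Emit:
{"name": "move_arm", "arguments": {
  "increments": "15 -0.5 4 0.009 -0.003 -0.001 1; 20 0 0 0 0 0 1; 20 0 0 0 0 0 1; 5 0 0 0 0 0 1; 0 0 0 0 0 0 1"
}}

```text
clock: 3.82
tool_pos: [584.6, 181.6, 175.7]
orientation: [[0.007, 0.954, -0.3], [0.003, -0.3, -0.954], [-1.0, 0.006, -0.005]]
wrist_force: [-0.6, 1.2, -0.3]
opening: 0.995
```

```bash
python3 - <<'E'
from h import *
goto((582.3,180.8,172)); print(r.read_state()['wrist_force'])
for n in('side','wrist'):
    p,d=r.camera(n); save(n+'2',p)
crop('s2',cv2.imread('pics/side2.png')[:,:,::-1],230,120,390,300,4)
E
```

```text
shift [ 3.7 -2.   1.4] turn [ 0.0008 -0.0053 -0.0057]
[-0.58610303  1.18721375 -0.29326635]
```

View pics/s2.png

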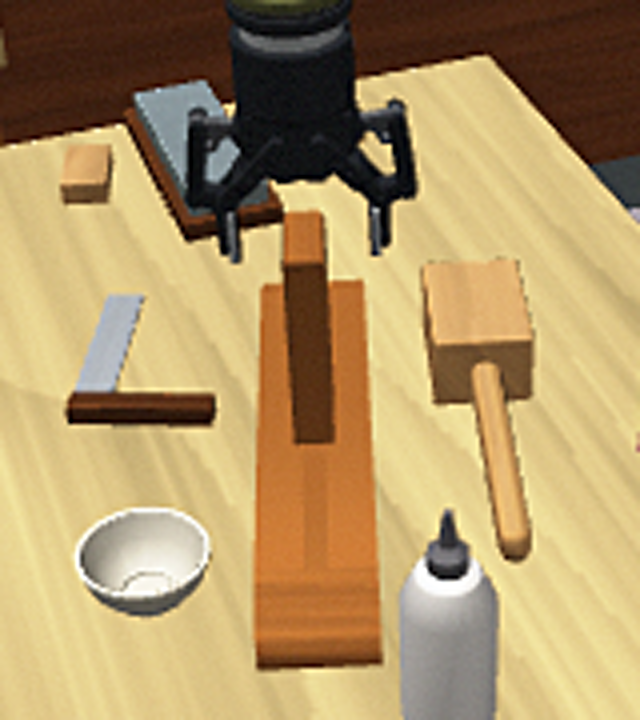

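View pics/wrist2.png

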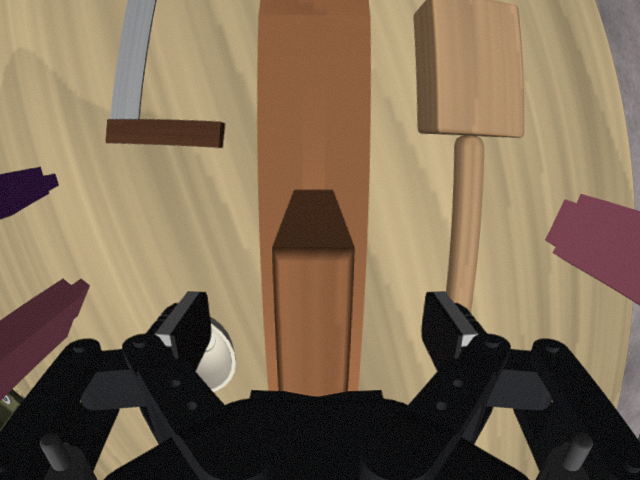

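The jaws straddle the upright. Its centre is at column 313 against the jaw midpoint at 316. Closing.

Emit:
{"name": "move_arm", "arguments": {
  "increments": "2.5 -1.5 1 0 -0.005 -0.005 1; 0 0 0 0 0 0 0.5; 0 0 0 0 0 0 0; 0 0 0 0 0 0 0; 0 0 0 0 0 0 0; 0 0 0 0 0 0 0"
}}

```text
clock: 4.68
tool_pos: [583.8, 181.6, 175.6]
orientation: [[0.003, 0.954, -0.3], [0.002, -0.3, -0.954], [-1.0, 0.003, -0.003]]
wrist_force: [-0.5, 0.3, -0.5]
opening: 0.316
```

```bash
python3 - <<'E'
from h import *
goto((582.3,180.8,172)); s=r.read_state();print(s['wrist_force'],s['moment'],s['opening'],s['tool_pos'],s['orientation'])
E
```

```text
shift [ 3.6 -1.2  1.2] turn [ 0.0007 -0.0027 -0.0026]
[-0.50053     0.2885921  -0.47395769] [-0.03692675  0.02769611 -0.10697156] 0.31583211826376306 [583.77324137 181.61072352 175.62472593] [[ 0.00332565  0.95391453 -0.30006   ]
 [ 0.00182849 -0.30006695 -0.95391639]
 [-0.9999928   0.00262374 -0.00274214]]
```

Emit:
{"name": "move_arm", "arguments": {
  "increments": "-0.8 0 2.8 0 0.0225 0 0; -0.8 0 2.8 0 0.0225 0 0; -0.8 0 2.8 0 0.0225 0 0; -0.8 0 2.8 0 0.0225 0 0; 0 0 0 0 0 0 0"
}}

```text
clock: 5.3
tool_pos: [580.4, 172.4, 177.7]
orientation: [[0.034, 0.954, -0.297], [0.096, -0.299, -0.949], [-0.995, 0.003, -0.102]]
wrist_force: [1.2, 2.4, 0.1]
opening: 0.315
```

```bash
cat >> h.py <<'E'
P0=np.array([583.77,181.61,175.62])
def st():
    s=r.read_state();R=np.array(s['orientation']);w=R@RT.T
    rv=cv2.Rodrigues(w)[0].ravel(); F=np.stack([XF,YF,ZF])
    lean=F[0]@rv; p=F@(s['tool_pos']-P0); f=F@s['wrist_force']; m=F@s['moment']
    a=175.62-25 # tcp above tenon end
    te=p+np.array([0,0,a])+ (F@w@F.T)@np.array([0,0,-a]) 
    print('t',round(s['clock'],2),'lean %.3f'%lean,'rotxyz',(F@rv).round(3),'dTCP',p.round(1),'tenon_end d',te.round(1),'f',f.round(1),'m',m.round(2),'op',round(s['opening'],3))
def rock(phi,h):
    "target for lean phi, extra lift h"
    sg=1 if phi>=0 else -1
    b=np.array([0,32*sg,120.6]); c,s_=np.cos(phi),np.sin(phi)
    q=np.array([0,b[1]*c-b[2]*s_,b[1]*s_+b[2]*c])-b; q[2]+=h
    goto(P0+np.stack([XF,YF,ZF],1)@q,phi)
E
python3 - <<'E'
from h import *
st(); rock(0.09,0)
E
```

```text
t 5.3 lean 0.102 rotxyz [ 0.102 -0.003  0.002] dTCP [-0.5 -9.8  2.1] tenon_end d [-0.   5.5  2.9] f [0.5 2.6 0.1] m [-0.01 -0.07 -0.15] op 0.315
shift [-0.4  0.5  1.1] turn [ 0.0022 -0.012  -0.0032]
```

Emit:
{"name": "move_arm", "arguments": {
  "increments": "0.6 0 -2.8 0 -0.025 0 0; 0.6 0 -2.8 0 -0.025 0 0; 0.5 0 -2.8 0 -0.025 0 0; 0.3 0 -2.8 0 -0.025 0 0; -0.8 0 -2.8 0 -0.025 0 0; -0.8 0 -2.8 0 -0.025 0 0; -0.8 0 -2.8 0 -0.025 0 0; -0.8 0 -2.8 0 -0.025 0 0"
}}

```text
clock: 6.3
tool_pos: [587.2, 194.4, 177.8]
orientation: [[-0.032, 0.954, -0.298], [-0.11, -0.3, -0.948], [-0.993, 0.002, 0.114]]
wrist_force: [-0.4, -1.8, -3.2]
opening: 0.314
```

```bash
python3 - <<'E'
from h import *
st(); rock(-0.09,0)
p,d=r.camera('side');crop('s3',p,230,120,390,300,4)
E
```

```text
t 6.3 lean -0.115 rotxyz [-0.115 -0.002  0.001] dTCP [-0.6 13.2  2.1] tenon_end d [-0.3 -4.   3.1] f [ 0.1 -1.8 -3.2] m [ 0.57  0.01 -0.02] op 0.314
shift [0.  0.6 2.3] turn [ 0.0005  0.0246 -0.0023]
```

View pics/s3.png

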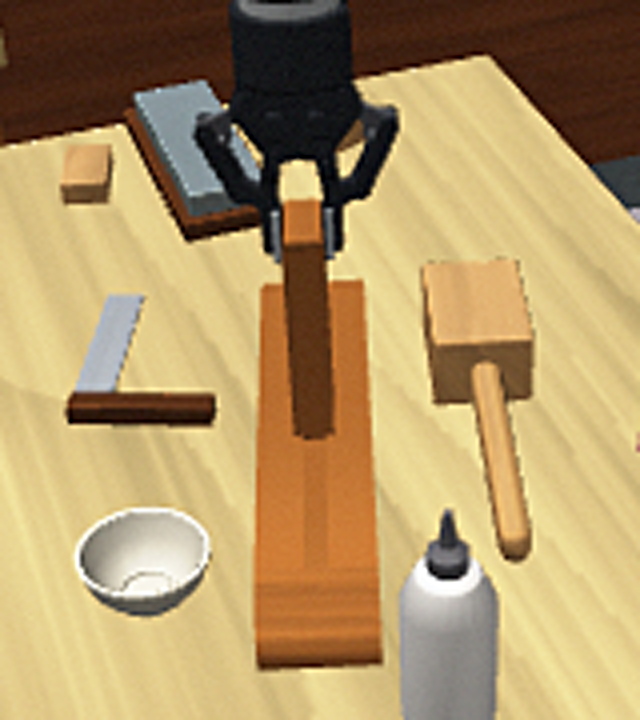

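The upright leans away along the foot, and the foot has not moved: its corners are still at (257,662) and (380,660). I'll keep rocking and let it rise a little.

Emit:
{"name": "move_arm", "arguments": {
  "increments": "0.3 0 3 0 0.026 0 0; 0.3 0 3 0 0.026 0 0; 0 0 3 0 0.026 0 0; -0.3 0 3 0 0.026 0 0; -0.8 0 3 0 0.025 0 0; -0.8 0 3 0 0.025 0 0; -0.8 0 3 0 0.025 0 0; -0.8 0 3 0 0.025 0 0"
}}

```text
clock: 7.35
tool_pos: [578.4, 167.6, 179.0]
orientation: [[0.031, 0.954, -0.299], [0.092, -0.3, -0.949], [-0.995, 0.002, -0.097]]
wrist_force: [2.8, 0.2, -9.9]
opening: 0.317
```

```bash
python3 - <<'E'
from h import *
st(); rock(0.09,0)
E
```

```text
t 7.35 lean 0.097 rotxyz [ 0.097 -0.001  0.001] dTCP [ -0.9 -15.    3.4] tenon_end d [-0.7 -0.4  4.1] f [ 2.6  1.  -9.9] m [-0.32 -0.76 -0.1 ] op 0.317
shift [ 1.4  0.9 -3.9] turn [ 0.0008 -0.0071 -0.0014]
```

Emit:
{"name": "move_arm", "arguments": {
  "increments": "0.3 0 -2.9 0 -0.0235 0 0; 0.3 0 -2.9 0 -0.0235 0 0; 0.2 0 -2.9 0 -0.0235 0 0; 0 0 -2.9 0 -0.0235 0 0; -0.5 0 -2.9 0 -0.0235 0 0; -0.5 0 -2.9 0 -0.0235 0 0; -0.5 0 -2.9 0 -0.0235 0 0; -0.5 0 -2.9 0 -0.0235 0 0"
}}

```text
clock: 8.35
tool_pos: [586.3, 192.9, 180.6]
orientation: [[-0.028, 0.954, -0.299], [-0.097, -0.3, -0.949], [-0.995, 0.002, 0.101]]
wrist_force: [2.0, -0.6, -9.3]
opening: 0.311
```

```bash
python3 - <<'E'
from h import *
st(); rock(-0.09,1)
p,d=r.camera('side');crop('s4',p,230,120,390,300,4)
E
```

```text
t 8.35 lean -0.101 rotxyz [-0.101 -0.002  0.001] dTCP [-0.9 11.5  4.9] tenon_end d [-0.6 -3.7  5.7] f [ 2.1  0.  -9.3] m [ 0.81 -0.58 -0.02] op 0.311
shift [1.6 0.9 0.4] turn [ 0.0006  0.011  -0.0021]
```

View pics/s4.png

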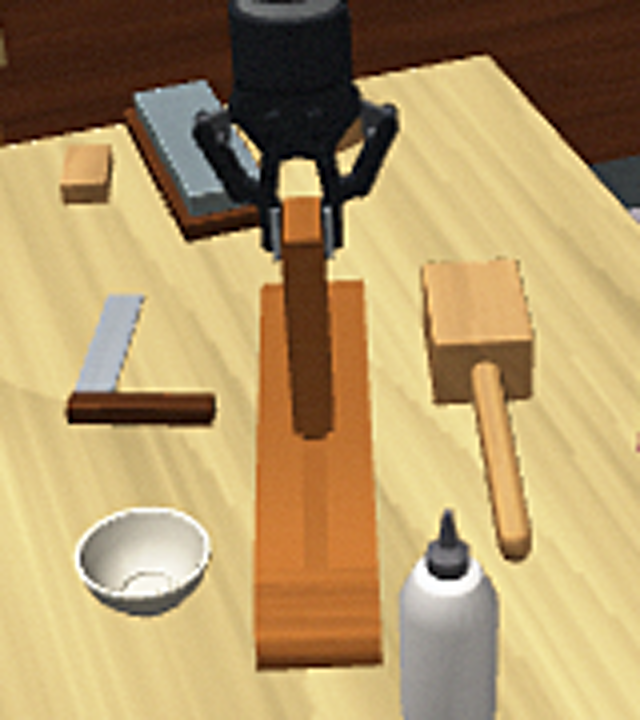

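The foot is still in place and the upright is creeping up, about 3–5 mm so far. Continuing.

Emit:
{"name": "move_arm", "arguments": {
  "increments": "0.2 0.1 2.7 0 0.0235 0 0; 0.2 0.1 2.7 0 0.0235 0 0; 0 0.1 2.7 0 0.0235 0 0; -0.2 0.1 2.7 0 0.0235 0 0; -0.5 0.1 2.7 0 0.0235 0 0; -0.5 0 2.7 0 0.0235 0 0; -0.5 0 2.7 0 0.0235 0 0; -0.5 0 2.7 0 0.0235 0 0"
}}

```text
clock: 9.4
tool_pos: [578.6, 168.2, 182.0]
orientation: [[0.029, 0.954, -0.299], [0.089, -0.3, -0.95], [-0.996, 0.001, -0.093]]
wrist_force: [1.5, -1.0, -8.8]
opening: 0.317
```

```bash
python3 - <<'E'
from h import *
st()
E
```

```text
t 9.4 lean 0.093 rotxyz [ 0.093 -0.001  0.001] dTCP [ -0.9 -14.3   6.4] tenon_end d [-0.8 -0.3  7. ] f [ 1.7 -0.5 -8.8] m [-0.83 -0.62 -0.13] op 0.317
```

Emit:
{"name": "move_arm", "arguments": {
  "increments": "0 0.1 -2.9 0 -0.0235 0 0; 0 0.1 -2.9 0 -0.0235 0 0; 0 0.1 -2.9 0 -0.0235 0 0; 0 0.1 -2.9 0 -0.0235 0 0; -0.5 0 -2.9 0 -0.0235 0 0; -0.5 0 -2.9 0 -0.0235 0 0; -0.5 0 -2.9 0 -0.0235 0 0; -0.5 0 -2.9 0 -0.0235 0 0"
}}

```text
clock: 10.4
tool_pos: [586.8, 194.1, 184.0]
orientation: [[-0.03, 0.954, -0.298], [-0.099, -0.299, -0.949], [-0.995, 0.001, 0.104]]
wrist_force: [0.8, -0.9, -11.0]
opening: 0.318
```

```bash
python3 - <<'E'
from h import *
st()
p,d=r.camera('side');crop('s5',p,230,120,390,300,4)
E
```

```text
t 10.4 lean -0.104 rotxyz [-0.104 -0.001  0.001] dTCP [-0.9 12.8  8.4] tenon_end d [-0.8 -2.8  9.2] f [  1.   -0.6 -11. ] m [ 0.6  -0.55 -0.03] op 0.318
```

View pics/s5.png

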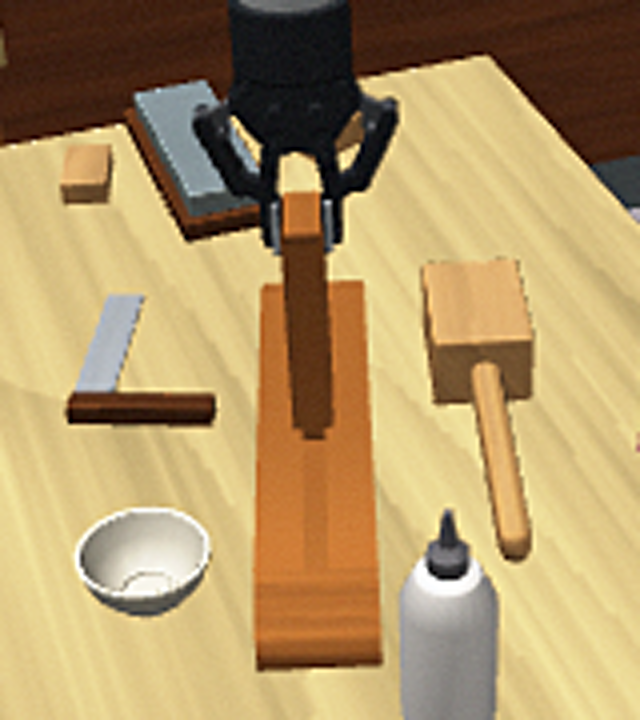

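The tenon now shows below the shoulder at (314,434), and the foot is unmoved. Next swing.

Emit:
{"name": "move_arm", "arguments": {
  "increments": "0.1 0.1 2.7 0 0.0235 0 0; 0.1 0.1 2.7 0 0.0235 0 0; 0 0.1 2.7 0 0.0235 0 0; -0.1 0.1 2.7 0 0.0235 0 0; -0.4 0 2.7 0 0.0235 0 0; -0.4 0 2.7 0 0.0235 0 0; -0.4 0 2.7 0 0.0235 0 0; -0.4 0 2.5 0 0.0235 0 0"
}}

```text
clock: 11.45
tool_pos: [579.0, 168.9, 186.2]
orientation: [[0.026, 0.954, -0.299], [0.086, -0.3, -0.95], [-0.996, -0.001, -0.09]]
wrist_force: [-0.5, -3.9, -7.4]
opening: 0.322
```

```bash
python3 - <<'E'
from h import *
st()
E
```

```text
t 11.45 lean 0.090 rotxyz [0.09  0.001 0.001] dTCP [ -0.7 -13.6  10.6] tenon_end d [-0.9  0.  11.2] f [ 0.7 -3.8 -7.4] m [-1.31 -0.12 -0.02] op 0.322
```

Emit:
{"name": "move_arm", "arguments": {
  "increments": "-0.2 0.1 -2.9 0 -0.0235 0 0; -0.2 0.1 -2.9 0 -0.0235 0 0; -0.2 0.1 -2.9 0 -0.0235 0 0; -0.2 0.1 -2.8 0 -0.0235 0 0; -0.5 0 -2.8 0 -0.0235 0 0; -0.5 0 -2.8 0 -0.022 0 0; -0.5 0 -2.8 0 -0.022 0 0; -0.5 0 -2.5 0 -0.022 0 0"
}}

```text
clock: 12.45
tool_pos: [587.9, 195.5, 192.5]
orientation: [[-0.027, 0.955, -0.296], [-0.095, -0.298, -0.95], [-0.995, 0.002, 0.099]]
wrist_force: [0.1, -1.4, -2.3]
opening: 0.314
```

```bash
python3 - <<'E'
from h import *
st()
p,d=r.camera('side');crop('s6',p,230,120,390,300,4)
E
```

```text
t 12.45 lean -0.099 rotxyz [-0.099 -0.002  0.003] dTCP [-0.2 14.4 16.9] tenon_end d [ 0.1 -0.4 17.7] f [ 0.5 -1.3 -2.3] m [-0.13  0.04  0.01] op 0.314
```

View pics/s6.png

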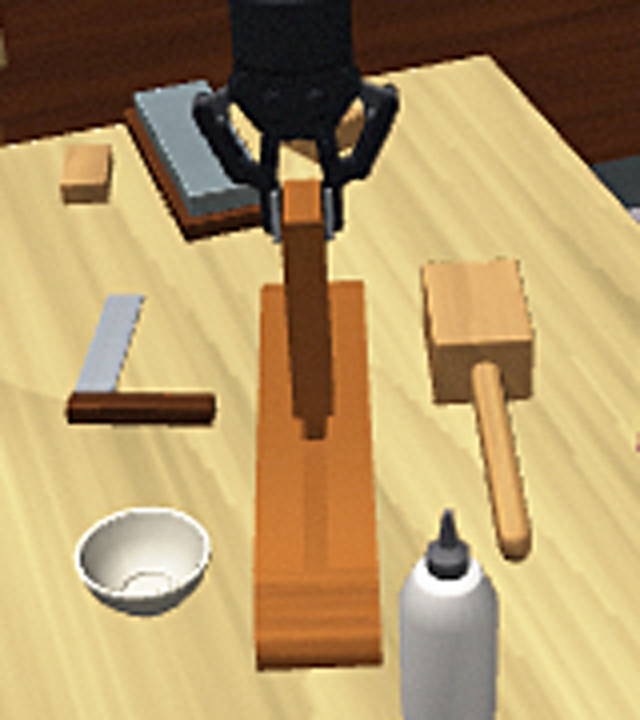

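The wrist force is now −2.3 N, which is only the upright's weight, so the tenon is free. I'll straighten it, then look.

Emit:
{"name": "move_arm", "arguments": {
  "increments": "0 0 3 0 0.022 0 0; 0 0 3 0 0.022 0 0; 0 0 3 0 0.022 0 0; 0 0 3 0 0.022 0 0; 0 0 0 0 0 0 0"
}}

```text
clock: 13.12
tool_pos: [584.4, 182.8, 193.8]
orientation: [[0.001, 0.954, -0.299], [-0.004, -0.299, -0.954], [-1.0, 0.003, 0.004]]
wrist_force: [-0.3, -1.0, -2.2]
opening: 0.32
```

```bash
python3 - <<'E'
from h import *
st();goto(P0+[0,0,50])
p,d=r.camera('side');crop('s7',p,230,120,390,300,4)
E
```

```text
t 13.12 lean -0.004 rotxyz [-0.004 -0.003  0.002] dTCP [ 0.2  1.3 18.1] tenon_end d [ 0.6  0.7 18.1] f [-0.  -1.  -2.2] m [-0.3   0.04 -0.01] op 0.32
shift [-31.9  -0.1   1.4] turn [ 0.0016  0.0037 -0.0027]
```

View pics/s7.png

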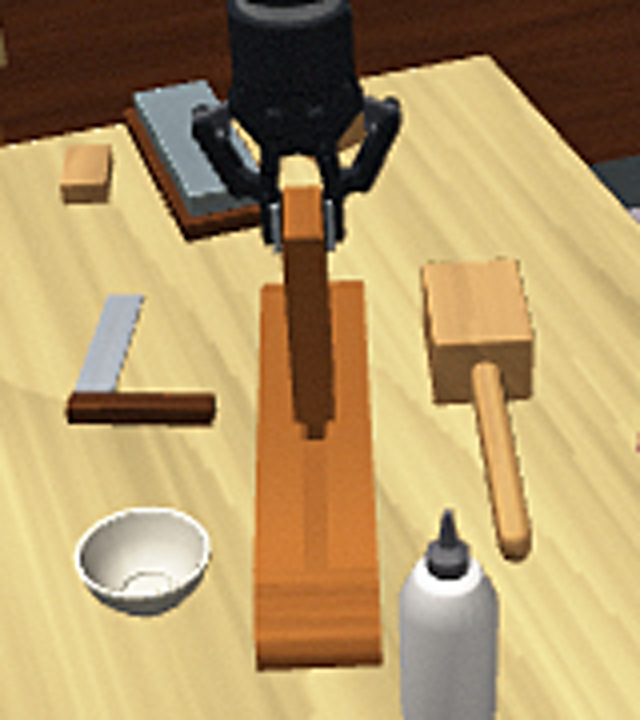

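```bash
cat >> h.py <<'E'
def endface(D,rows):
    c,R,t=cal('side'); F=np.stack([XF,YF,ZF]); out=[]
    for v in rows:
        for u in range(304,311):
            o,d=ray(c,R,t,u,v); p=F@(o+d*D[v,u]-P0); out.append(p)
    out=np.array(out); 
    for k in range(3):
        z,y=out[:,2],out[:,1]; A=np.stack([z,np.ones_like(z)],1); cf=np.linalg.lstsq(A,y,rcond=None)[0]; res=y-A@cf; out=out[abs(res)<2.5*res.std()+1e-6]
    print('slope dy/dz (=-lean) %.4f'%cf[0],'y at tcp0 %.1f'%cf[1],'sd',res.std().round(2),len(out))
E
python3 - <<'E'
from h import *
D0=np.load('side0.npy'); endface(D0,range(190,228))
p,D=r.camera('side');save('side8',p);np.save('side8.npy',D); endface(D,range(183,222))
endface(D,range(183,222))
E
```

```text
slope dy/dz (=-lean) -0.0012 y at tcp0 -33.5 sd 1.9 260
slope dy/dz (=-lean) -0.0062 y at tcp0 -31.4 sd 1.76 267
slope dy/dz (=-lean) -0.0062 y at tcp0 -31.4 sd 1.76 267
```

Emit:
{"name": "move_arm", "arguments": {
  "increments": "-4 0 0.2 0 0.001 0 0; -4 0 0.2 0 0.001 0 0; -4 0 0.2 0 0 0 0; -4 0 0.2 0 0 0 0; -4 0 0.2 0 0 0 0; -4 0 0.2 0 0 0 0; -4 0 0 0 0 0 0; 0 0 0 0 0 0 0"
}}

```text
clock: 14.22
tool_pos: [584.8, 185.0, 224.5]
orientation: [[0.004, 0.955, -0.295], [-0.001, -0.295, -0.955], [-1.0, 0.004, 0.0]]
wrist_force: [0.8, -0.7, -2.8]
opening: 0.314
```

```bash
python3 - <<'E'
from h import *
st();goto(P0+[0,0,50])
p,D=r.camera('side');crop('s9',p,230,120,390,300,4);np.save('side9.npy',D);endface(D,range(176,212))
p,D=r.camera('top');crop('t9',p,130,180,320,290,4)
E
```

```text
t 14.22 lean -0.000 rotxyz [-0.    -0.004  0.006] dTCP [-0.1  3.5 48.9] tenon_end d [ 0.6  3.5 48.9] f [ 0.9 -0.4 -2.8] m [ 0.02 -0.05 -0.02] op 0.314
shift [-1.1  0.   3.5] turn [ 0.0058  0.0001 -0.0045]
slope dy/dz (=-lean) -0.0211 y at tcp0 -28.8 sd 1.78 244
```

View pics/s9.png

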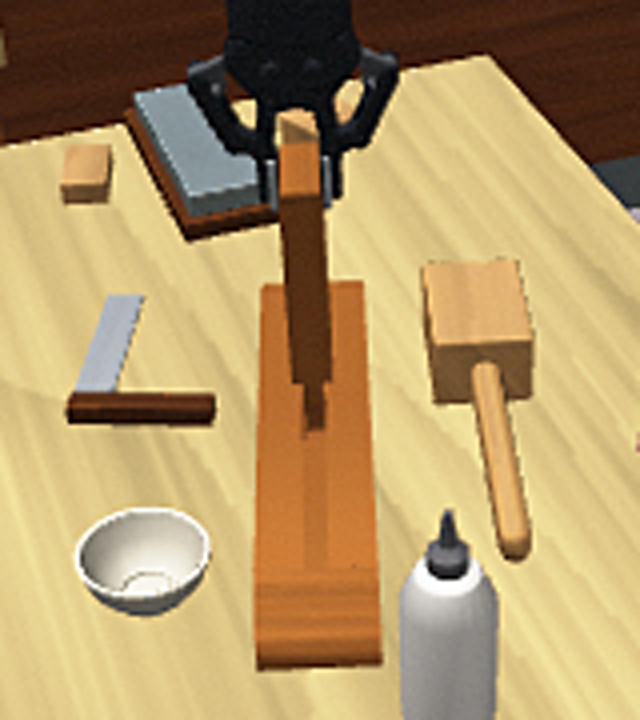

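View pics/t9.png

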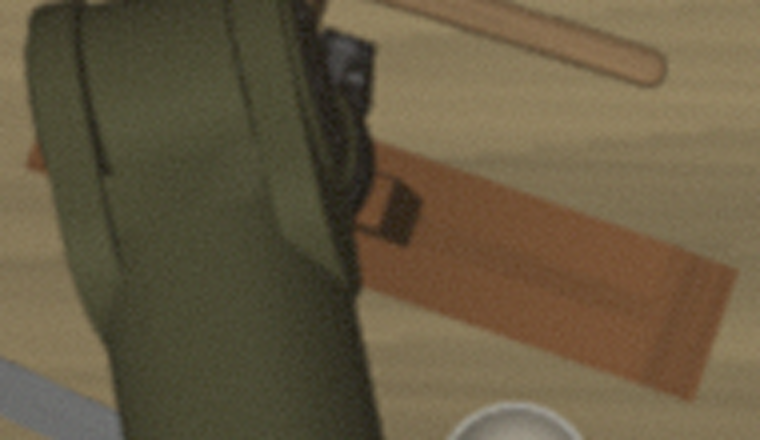

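```bash
python3 - <<'E'
from h import *
p,D=r.camera('wrist');save('w10',p);crop('w10c',p,240,100,400,420,1.8)
for i in range(3):
    p,D=r.camera('side');endface(D,range(176,212));endface(D,range(172,208))
np.save('side10.npy',D)
st()
E
```

```text
slope dy/dz (=-lean) -0.0154 y at tcp0 -29.4 sd 1.97 248
slope dy/dz (=-lean) -0.0158 y at tcp0 -29.3 sd 1.95 250
slope dy/dz (=-lean) -0.0135 y at tcp0 -29.1 sd 1.72 247
slope dy/dz (=-lean) -0.0170 y at tcp0 -29.1 sd 1.7 249
slope dy/dz (=-lean) -0.0122 y at tcp0 -29.3 sd 2.05 244
slope dy/dz (=-lean) -0.0096 y at tcp0 -29.2 sd 2.08 244
t 14.53 lean -0.001 rotxyz [-0.001 -0.004  0.006] dTCP [-0.3  3.2 48.1] tenon_end d [ 0.2  3.  48.1] f [ 0.   0.5 -2.2] m [ 0.01  0.02 -0.  ] op 0.312
```

View pics/w10.png

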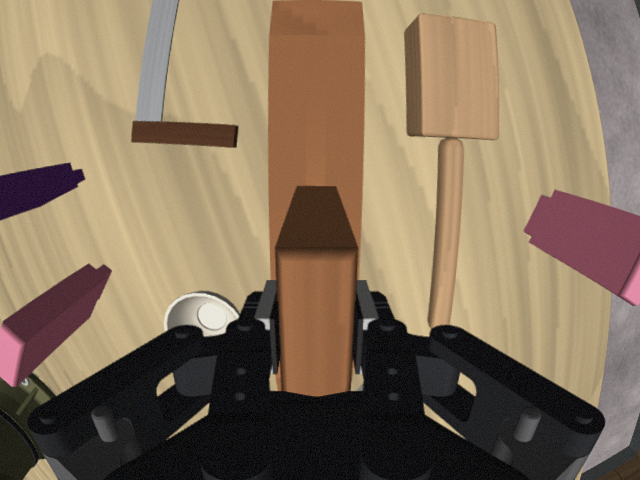

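```bash
python3 - <<'E'
from h import *
a=cv2.imread('pics/wrist2.png')[:,:,::-1];b=cv2.imread('pics/w10.png')[:,:,::-1]
both=np.hstack([a[170:265,255:375],b[170:265,255:375]]);save('wc',cv2.resize(both,None,fx=3.3,fy=5,interpolation=cv2.INTER_CUBIC))
for im in(a,b):
    g=cv2.GaussianBlur(im.astype(float),(0,0),0.8).sum(2)[:,305:325].mean(1); d=np.diff(g); print([(v,round(d[v])) for v in range(175,262) if abs(d[v])>6])
E
```

```text
[(187, -21), (188, -60), (189, -69), (190, -37), (191, -9), (246, -7), (248, 13), (249, 15), (250, 15), (251, 14), (252, 14), (253, 14), (254, 15), (255, 15), (256, 15), (257, 14), (258, 14), (259, 14), (260, 10)]
[(183, -9), (184, -46), (185, -85), (186, -52), (187, -11), (246, -7), (248, 12), (249, 14), (250, 15), (251, 15), (252, 15), (253, 16), (254, 16), (255, 14), (256, 14), (257, 16), (258, 15), (259, 15), (260, 12), (261, 7)]
```

View pics/wc.png

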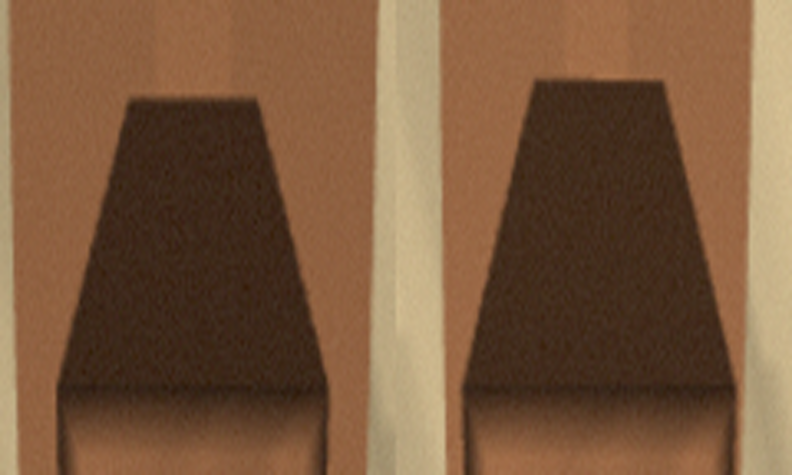

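Two independent checks (wrist-view edges and side-view depth) show the upright leaning about 0.012 rad towards −y. It also sits about 3–4 mm too far along +y. I'll trim both and rise 2 mm.

Emit:
{"name": "move_arm", "arguments": {
  "increments": "-1 0 1.5 0.003 -0.006 -0.002 0; -1 0 1.5 0.003 -0.006 -0.002 0; 0 0 0 0 0 0 0; 0 0 0 0 0 0 0"
}}

```text
clock: 15.02
tool_pos: [583.4, 181.6, 225.6]
orientation: [[-0.005, 0.953, -0.301], [-0.013, -0.301, -0.953], [-1.0, -0.001, 0.014]]
wrist_force: [0.2, 0.1, -2.9]
opening: 0.32
```

```bash
python3 - <<'E'
from h import *
st()
for i in range(4):
    p,D=r.camera('side');endface(D,range(176,212))
st();crop('s11',p,270,140,350,240,7.5)
p,D=r.camera('wrist');crop('w11',p,200,130,440,260,3)
g=cv2.GaussianBlur(p.astype(float),(0,0),0.8).sum(2)[:,305:325].mean(1); d=np.diff(g); print([(v,round(d[v])) for v in range(175,262) if abs(d[v])>6])
E
```

```text
t 15.03 lean -0.014 rotxyz [-0.014  0.001 -0.001] dTCP [-0.4 -0.1 50. ] tenon_end d [-0.5 -2.2 50. ] f [ 0.1  0.2 -2.9] m [0.07 0.06 0.  ] op 0.32
slope dy/dz (=-lean) -0.0049 y at tcp0 -33.0 sd 1.74 248
slope dy/dz (=-lean) -0.0082 y at tcp0 -33.4 sd 1.89 245
slope dy/dz (=-lean) -0.0064 y at tcp0 -33.2 sd 1.73 248
slope dy/dz (=-lean) -0.0043 y at tcp0 -33.2 sd 2.16 249
t 15.22 lean -0.014 rotxyz [-0.014  0.001 -0.001] dTCP [-0.4 -0.1 50. ] tenon_end d [-0.6 -2.2 50. ] f [ 0.2  0.1 -1.2] m [ 0.03  0.02 -0.01] op 0.313
[(182, -13), (183, -30), (184, -49), (185, -67), (186, -38), (187, -7), (246, -7), (248, 14), (249, 16), (250, 15), (251, 15), (252, 15), (253, 15), (254, 15), (255, 16), (256, 15), (257, 15), (258, 15), (259, 14), (260, 12), (261, 6)]
```

View pics/s11.png

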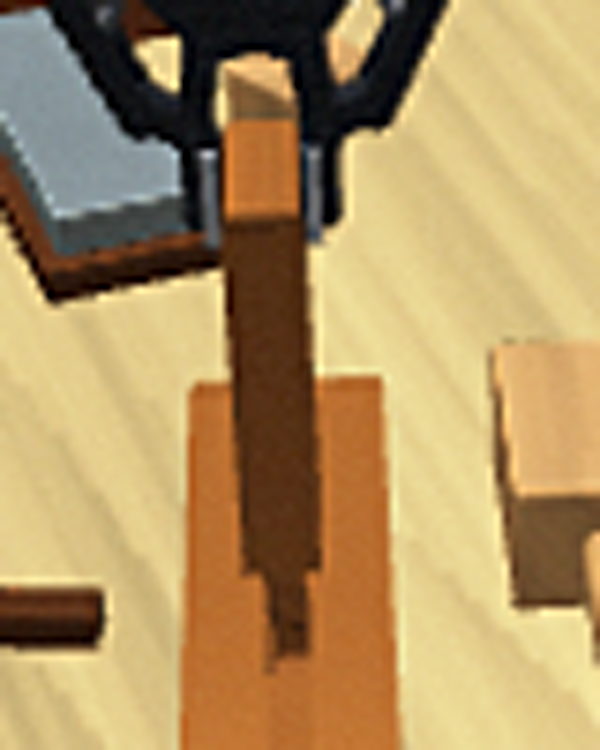

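Emit:
{"name": "move_arm", "arguments": {
  "increments": "0 0 0 0 0 0 0; 0 0 0 0 0 0 0; 0 0 0 0 0 0 0; 0 0 0 0 0 0 0"
}}

```text
clock: 15.78
tool_pos: [583.3, 181.7, 225.6]
orientation: [[-0.005, 0.953, -0.301], [-0.013, -0.301, -0.953], [-1.0, -0.001, 0.014]]
wrist_force: [0.2, 0.2, -1.9]
opening: 0.314
```

```bash
python3 - <<'E'
from h import *
st(); print(r.read_state()['joint_vel'].round(2))
p,D=r.camera('side');endface(D,range(176,212));save('side12',p)
st()
E
```

```text
t 15.78 lean -0.014 rotxyz [-0.014  0.001 -0.001] dTCP [-0.4 -0.1 50. ] tenon_end d [-0.6 -2.2 50. ] f [ 0.1  0.3 -1.9] m [-0.01 -0.06  0.01] op 0.314
[ 0.05 -0.02 -0.01  0.12  0.02 -0.15  0.06]
slope dy/dz (=-lean) 0.0024 y at tcp0 -33.3 sd 1.76 244
t 15.82 lean -0.014 rotxyz [-0.014  0.001 -0.001] dTCP [-0.5 -0.1 50. ] tenon_end d [-0.6 -2.2 50. ] f [-0.2 -0.4 -2.5] m [0.01 0.05 0.03] op 0.312
```

View pics/side12.png

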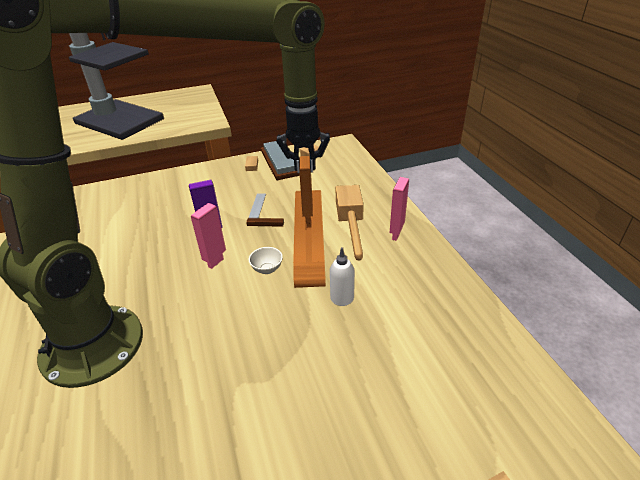

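The upright is held at (306,190) above the mortise. The foot, mallet, bottle, square and bowl are where they were in the first picture. Handing in.

```bash
python3 -c "
from station import r
print(r.job_done())"
```

```text
the job is handed in; nothing more can be done
None
```

I gripped the oak upright near its top and rocked it along the foot in seven leans of about 0.1 rad each. The upward pull never read above about 11 N, and the tenon came free with the foot still lying in place. I then lifted the upright straight up, trimmed its lean and position, and handed the job in at about 16 s.

**Last checks:**
- **Height:** the gripper is 50 mm above where it gripped, so the tenon end should be about 20 mm above the mortise. I saw no slip in the grip.
- **Upright:** the lean measures within about 0.005 rad of vertical, near the limit of the depth reading. The gripper itself is tilted −0.014 rad on purpose, because the upright had turned slightly in the pads.
- **Position:** the upright is within about 0.5 mm of its starting place over the mortise.
- **Steadiness:** the arm is still, and the wrist force is only the upright's weight, about 2 N.
- **Surroundings:** the foot, mallet, glue bottle, try square and bowl look unmoved in the side view.

**One disagreement:** the gripper's pose alone would put the tenon end about 2 mm to one side. The camera depth shows the upright centred, and the slight turn in the pads accounts for the difference.

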